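Sweep spacer rings through the gate of a parts tray

TASK

Sweep the three steel spacer rings across the raised parts tray with the fingertips and through its narrow gate, one at a time, so that all three end up down in the catch slot behind the gate. Only push them along the tray: never pick up or lift a ring, and leave the tape roll, beaker, marker and timer round the tray where they are.

Things in the scene. Friction and masses are not known exactly. Their poses are not given: they have to be found in the camera images.
- tray: Fixed parts tray, white plate with aluminium rims, on short legs, open on top. Origin: on the bench under the tray's middle; z up; its -y axis points over the plate to the gate (to the robot's right, give or take 0.2 rad). The plate's top is 62 mm above the bench; rims rise 12 mm above it, 4 mm thick. Plate free from tray x = -100 to +100 mm and up to the tail rim at y = +105 mm.
- gate (a point): Middle of the gate opening at plate height, in the tray's frame at (0, -75, 62) mm; axes as the tray's. From tray y = +3 mm to the gate at y = -75 mm both side rims run in at 45 degrees like a funnel. The gate is 44 mm wide (x = -22 to +22 mm), open at the top; the plate ends 2 mm behind it and the catch slot begins.
- slot (a point): Centre of the catch slot's floor, 36 mm behind the gate, 58 mm below the plate's top; axes as the tray's. The slot is an open-topped box, 56 mm across (tray x), 68 mm long (tray y), its walls 12 mm above the plate; a ring pushed more than half over the plate's edge tips and drops in.
- spacer_1: Loose spacer ring of dark steel, one of three alike, outside diameter 34 mm, hole 11 mm (too small for a fingertip), 10 mm thick, about 50 g, lying flat on the plate between the gate and the tail rim; it slides easily. Origin: its centre, half-way up; z along the ring's axis.
- spacer_2: Loose spacer ring of dark steel, one of three alike, outside diameter 34 mm, hole 11 mm (too small for a fingertip), 10 mm thick, about 50 g, lying flat on the plate between the gate and the tail rim; it slides easily. Origin: its centre, half-way up; z along the ring's axis.
- spacer_3: Loose spacer ring of dark steel, one of three alike, outside diameter 34 mm, hole 11 mm (too small for a fingertip), 10 mm thick, about 50 g, lying flat on the plate between the gate and the tail rim; it slides easily. Origin: its centre, half-way up; z along the ring's axis.
- tape_roll: Bystander: small roll of green tape, 64 mm diameter, 13 mm high, lying on the bench to the left of the tray. Origin: centre of its underside.
- beaker: Bystander: plastic beaker, 72 mm diameter, 90 mm high, on the bench to the right of the tray. Origin: centre of its underside.
- marker: Bystander: marker pen with black cap, 143 mm long, 12 mm thick, lying on the bench at the right. Origin: middle of its underside, its length along y.
- timer: Bystander: flat white bench timer, 66 x 66 x 18 mm, on the bench at the left. Origin: centre of its underside.

How it is judged:
By the outcome, as a careful person would: the job done as asked, in the order asked, and still so for the second after the job is handed in, with the robot touching nothing.
It also fails if it takes over 48 s, if anything falls off the work surface, if the arm or the gripper's body presses on something with over 40 N, if the wrist force passes 120 N, or if a joint passes its speed limit or range.

ROBOT

A 6-joint arm with a two-finger parallel gripper is mounted at the origin on a cart in front of the work surface, level with it; the furniture and walls round the work are solid. World frame = base frame: x ahead of the robot, y to its left, z up, the work surface at z = 0. Lengths are in mm, angles in rad, forces in N, time in s.
With the tool pointing down it reaches from about 400 to 925 mm from the base axis. Payload 12.5 kg.
Tool frame: the origin (TCP) lies on the mounting face of the last link; the fingertips stand 190 mm ahead of it and the grasp point (between the pads) lies 171 mm ahead of it; x points along the fingers, y is the direction in which the jaws open and shut, and the axes are right-handed (so a half turn about x gives the same grasp; the last joint's range is limited). The gripper opens to 95 mm and grips with 3 to 60 N. Pads are 20 mm wide; open, the fingers measure 119 mm over their backs; the gripper's body (75 mm by 180 mm) begins 59 mm behind the grasp point.
Start: joints at [-1.295, 0.491, 1.559, -0, 1.092, -0.106], TCP at [232.889, -579.989, 404.761] pointing down, gripper open.
Joint ranges: [-3.1, 3.1], [-0.84, 2.19], [0.05, 2.79], [-1.13, 4.28], [0.06, 2.93], [-2.69, 2.69]. Speed limits (rad/s): [2.22, 2.22, 2.79, 3.14, 3.14, 3.14].

INTERFACE

Orientations are given as [roll, pitch, yaw] about the fixed x, y, z axes, in that order (R = Rz(yaw) Ry(pitch) Rx(roll)).
In Python, from cell import env, eyes gives the robot as it stands. The module is installed in compiled form; this text tells all that it offers.
- The arm moves only by the tool jog_arm, never from a script. Its argument "deltas" is one flat list of numbers, 7 for each row, row after row: the shift along the tool's x, y, z in mm, then the turn, a rotation vector about the tool's x, y, z in rad, then the opening, from 0 (shut) to 1 (fully open). A call has 1 to 10 rows; each row shifts and turns the pose as measured when the row begins, along the tool's axes as they then stand; what a row does not reach is not made up. A row lasts 1/8 s, in which the tool goes at most 62.5 mm and 10.7 degrees, less where a joint would pass 70% of its speed; a pose out of reach is approached as far as the arm can. A call is refused whole if a number of a shift passes 62.5 or a number of a turn 0.188, either way. A call with a gripper value outside its range is refused whole. The fingers move at their own pace and stop on an object; the grip force is fixed at half the most. Time passes only in rows, so rows that do not move let the fingers close. It gives the time, the measured TCP pose, the force and the opening at its end, in the units of the state.
- env.state(): the state, without advancing time (a new reading comes with each control period).
- eyes.read_camera(name): name is "scene" or "top"; returns a dict with "image" (384x512x3 uint8, red, green, blue), "fovy" (degrees; the focal length in pixels is half the picture's height over the tangent of half this angle, whatever the lens; pixels are square), "cx", "cy" (the principal point, pixels), "dist" ([k1, k2, p1, p2, k3] as OpenCV has them; the pictures are not rectified), "world_from_camera" (4x4, takes a point from camera to world coordinates). Camera axes: x right, y up, looking along -z (the intrinsics and any distortion apply to the point x, -y, -z); pixel columns grow to the right and rows downward; lengths in mm; the calibration is good to about 2 mm. A picture is of the moment at which its call begins. There is no depth.
- env.job_done(): hands the job in, once; it reports no verdict.
The state is a dict: "t": time; "joints": joint angles; "qvel": joint speeds; "tau": joint torques, N m; "eef_pos": TCP position; "tcp_rot": TCP orientation; "ft_force": force on the tool from outside, world axes, zero at the start; "moment": the same for the moment, N m; "opening": opening from 0.0 (shut) to 1.0 (fully open).
Only numpy, scipy, OpenCV 4.12 (cv2) and the standard library are available. Lean on these libraries where they do the work, as an engineer would, in place of code of your own. Each camera call takes 0.05 s, during which the arm holds its last target.

## Working session

There is one attempt and no reset: what is moved stays moved. The work goes in short steps, Python scripts to look and compute and a tool call to move; the robot and the scene stay as the last step left them, time stands still between calls to the robot, and variables do not carry over. Pictures are saved under pics/ and viewed, and the job is handed in when it is done.

Besides the shell and the picture viewer there is one more tool, called as a command line: name --argument value ..., lists and objects as JSON in quotes. jog_arm: Moves the arm, as the interface text tells. Its arguments: {"type":"object","properties":{"deltas":{"type":"array","items":{"type":"number"}}},"required":["deltas"]}

```bash
mkdir -p pics; ls; cat > h.py <<'E'
import numpy as np, cv2, pickle
from cell import env, eyes
def snap(n,tag):
    c=eyes.read_camera(n); cv2.imwrite(f'pics/{tag}.png',c['image'][:,:,::-1]); pickle.dump(c,open(f'{tag}.pkl','wb')); return c
E
python3 - <<'E'
from h import *
s=env.state(); print(s)
for n in ('scene','top'):
    c=snap(n,n+'0'); print({k:v for k,v in c.items() if k!='image'})
E
```

```text
pics
{'t': 0.0, 'joints': array([-1.29456769e+00,  4.91553434e-01,  1.55946602e+00,  4.85597048e-05,
        1.09174755e+00, -1.05582659e-01]), 'qvel': array([-0.00055848,  0.00013107, -0.00078157, -0.00091369,  0.00072166,
       -0.00021033]), 'tau': array([ 3.06036409e-04, -6.12645864e+01, -2.58185560e+01,  6.92978385e-02,
        4.82050446e-02, -7.81303606e-05]), 'eef_pos': array([ 232.8988888 , -579.93923673,  404.15973345]), 'tcp_rot': array([-1.7130357 ,  1.56962118,  1.81034584]), 'ft_force': array([-0.15828315,  0.32537828,  0.26142843]), 'moment': array([ 0.0012164 , -0.02488934,  0.02250401]), 'opening': 1.003943869703172}
{'fovy': 47.84841476946486, 'cx': 257.16710304570404, 'cy': 194.78192980916623, 'dist': array([-0.02006717,  0.        ,  0.        ,  0.        ,  0.        ]), 'world_from_camera': array([[-5.17093158e-01,  5.51337570e-01, -6.54707225e-01,
        -3.93942060e+02],
       [-8.55839907e-01, -3.44089115e-01,  3.86187434e-01,
         4.78154283e+02],
       [-1.23579885e-02,  7.60019450e-01,  6.49782821e-01,
         9.24718693e+02],
       [ 0.00000000e+00,  0.00000000e+00,  0.00000000e+00,
         1.00000000e+00]])}
{'fovy': 49.002540688090164, 'cx': 255.76940932088868, 'cy': 196.9854856879014, 'dist': array([-0.06869966,  0.        ,  0.        ,  0.        ,  0.        ]), 'world_from_camera': array([[ 9.49658181e-03,  9.97641114e-01, -6.79854547e-02,
         4.02769395e+02],
       [-9.99954754e-01,  9.43712042e-03, -1.19573815e-03,
        -3.91843103e+01],
       [-5.51330613e-04,  6.79937341e-02,  9.97685596e-01,
         1.41865390e+03],
       [ 0.00000000e+00,  0.00000000e+00,  0.00000000e+00,
         1.00000000e+00]])}
```

View pics/top0.png

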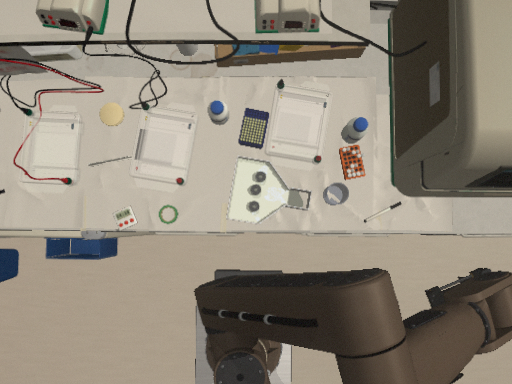

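View pics/scene0.png

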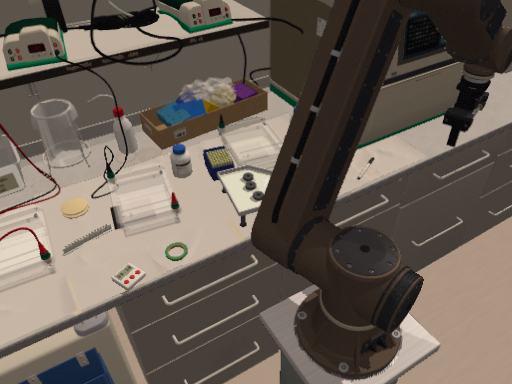

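```bash
python3 - <<'E'
import cv2
a=cv2.imread('pics/top0.png')[110:290,150:350]; cv2.imwrite('pics/top0z.png',cv2.resize(a,None,fx=3.3,fy=3.3,interpolation=cv2.INTER_CUBIC)[:600])
a=cv2.imread('pics/scene0.png')[150:330,100:360]; cv2.imwrite('pics/scene0z.png',cv2.resize(a,None,fx=3,fy=3,interpolation=cv2.INTER_CUBIC))
E
```

```text
(no output)
```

View pics/top0z.png

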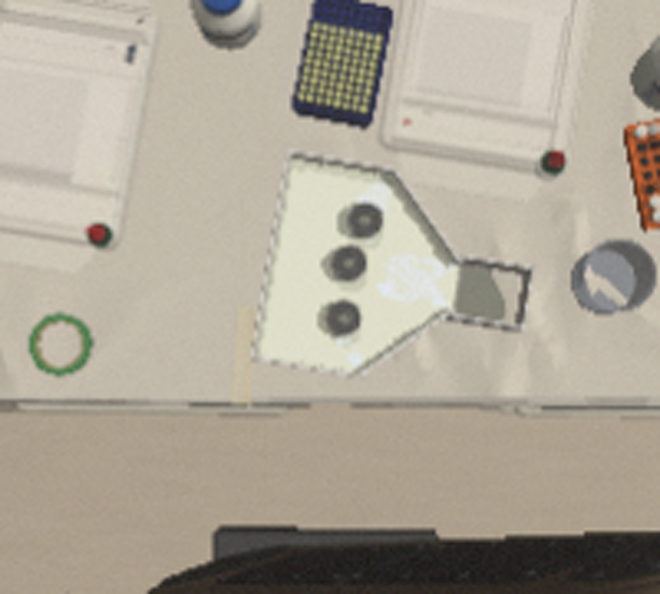

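View pics/scene0z.png

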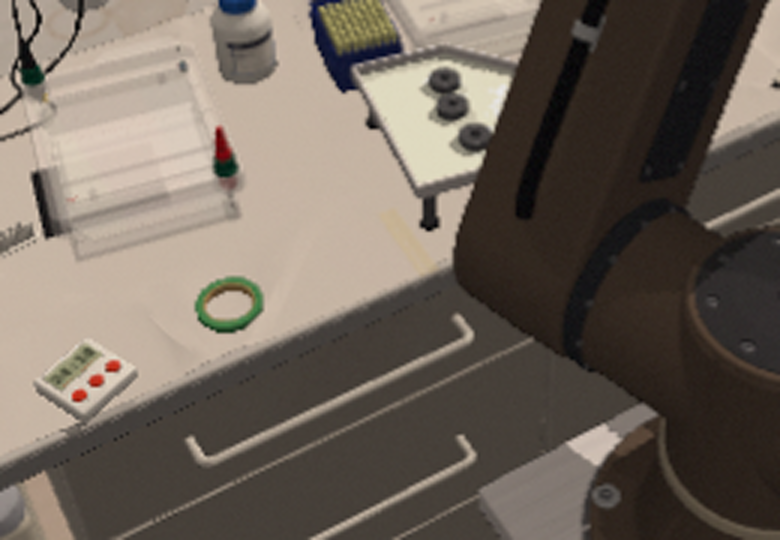

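The top view shows the rings at about (260,176), (255,190) and (253,206), and the tray with its gate to the right, near (287,198). In the scene view the arm hides the gate, but the three rings are visible near (248,177), (250,185) and (258,195). Next I'll segment the rings, triangulate them and fit the tray.

```bash
cat >> h.py <<'E'
from scipy.spatial.transform import Rotation as Ro
from scipy.optimize import least_squares
def K(c):
    f=c['image'].shape[0]/2/np.tan(np.radians(c['fovy'])/2)
    return np.array([[f,0,c['cx']],[0,f,c['cy']],[0,0,1.]])
def proj(c,P):
    P=np.atleast_2d(np.asarray(P,float)); T=np.linalg.inv(c['world_from_camera'])
    q=(P@T[:3,:3].T+T[:3,3])*[1,-1,-1]
    return cv2.projectPoints(q,np.zeros(3),np.zeros(3),K(c),c['dist'])[0][:,0]
def ray(c,uv):
    u=cv2.undistortPoints(np.array([[uv]],float),K(c),c['dist'])[0,0]
    T=c['world_from_camera']; return T[:3,3],T[:3,:3]@np.array([u[0],-u[1],-1])
def onz(c,uv,z):
    o,d=ray(c,uv); return o+d*(z-o[2])/d[2]
def tri(c1,p1,c2,p2):
    def f(X): return np.r_[proj(c1,X)[0]-p1,proj(c2,X)[0]-p2]
    r=least_squares(f,onz(c1,p1,60)); return r.x,np.abs(r.fun).max()
def blobs(img,x0,x1,y0,y1,th,amin=20,amax=400):
    g=img[y0:y1,x0:x1].max(2); n,l,s,ce=cv2.connectedComponentsWithStats((g<th).astype(np.uint8))
    return [(ce[i]+[x0,y0],s[i]) for i in range(1,n) if amin<s[i,4]<amax]
TR=np.array([[-100,105],[100,105],[100,3],[22,-75],[-22,-75],[-100,3]],float) 
E
python3 - <<'E'
from h import *
t=pickle.load(open('top0.pkl','rb'));s=pickle.load(open('scene0.pkl','rb'))
for b in blobs(t['image'],235,285,160,220,115): print('t',b)
for b in blobs(s['image'],235,275,165,210,115): print('s',b)
print(Ro.from_euler('xyz',env.state()['tcp_rot']).as_matrix().round(3))
E
```

```text
t (array([260.11111111, 176.36111111]), array([21, 12, 10, 10, 72], dtype=int32))
t (array([255.23076923, 189.32051282]), array([16, 25, 10, 10, 78], dtype=int32))
t (array([253.4057971 , 205.98550725]), array([14, 42, 10,  9, 69], dtype=int32))
s (array([248.86666667, 181.33333333]), array([  8,   8,  13,  18, 150], dtype=int32))
[[-0.     0.373 -0.928]
 [ 0.001 -0.928 -0.373]
 [-1.    -0.001 -0.   ]]
```

```bash
python3 - <<'E'
from h import *
t=pickle.load(open('top0.pkl','rb'));s=pickle.load(open('scene0.pkl','rb'))
for th in (80,90,100):
  for b in blobs(s['image'],235,263,165,205,th): print(th,b[0],b[1][4])
z=lambda a:np.array(a)/3.3+[150,110]-0.35
top=[((253,360),(-102,107)),((290,155),(102,107)),((385,168),(102,5)),((350,374),(-102,5)),((530,265),(30,-147)),((520,328),(-30,-147))]
P=[onz(t,z(a),74)[:2] for a,_ in top]; Q=np.array([b for _,b in top],float)
def tf(p,q): c,s_=np.cos(p[2]),np.sin(p[2]); return np.array(q)@np.array([[c,s_],[-s_,c]])+p[:2]
r=least_squares(lambda p:(tf(p,Q)-P).ravel(),[600,-60,0]); print(r.x,r.fun.reshape(-1,2).round(1))
# overlay
for n,c,(x0,x1,y0,y1),f in (('top',t,(210,320,145,225),7),('scene',s,(200,300,145,225),7)):
    im=cv2.resize(c['image'][y0:y1,x0:x1,::-1],None,fx=f,fy=f,interpolation=cv2.INTER_CUBIC)
    def dr(q,zz,col,cl=True):
        xy=tf(r.x,q); p=proj(c,np.c_[xy,np.full(len(xy),zz)]); p=((p+.5-[x0,y0])*f*8).astype(np.int32)
        cv2.polylines(im,[p],cl,col,1,cv2.LINE_AA,3)
    O=[[-28,-77],[-28,-145],[28,-145],[28,-77]]
    dr(TR,74,(0,0,255)); dr(TR,62,(255,0,0)); dr(O,74,(0,160,0))
    cv2.imwrite(f'pics/{n}_ov0.png',im)
E
```

```text
80 [248.73076923 181.66346154] 104
80 [258.23880597 196.67164179] 67
90 [248.82945736 181.51937984] 129
90 [258.13924051 196.46835443] 79
100 [248.93430657 181.34306569] 137
100 [258.06024096 196.38554217] 83
[ 5.09738557e+02 -6.26164137e+01 -1.52449087e-01] [[ 1.2  2.9]
 [ 2.6  5.2]
 [-1.  -2.7]
 [-1.7 -4. ]
 [-1.6 -0.4]
 [ 0.4 -1. ]]
```

View pics/top_ov0.png

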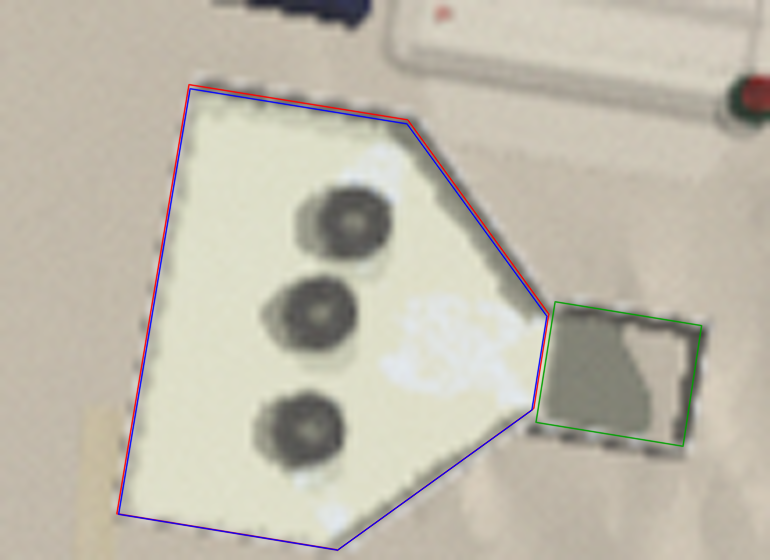

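View pics/scene_ov0.png

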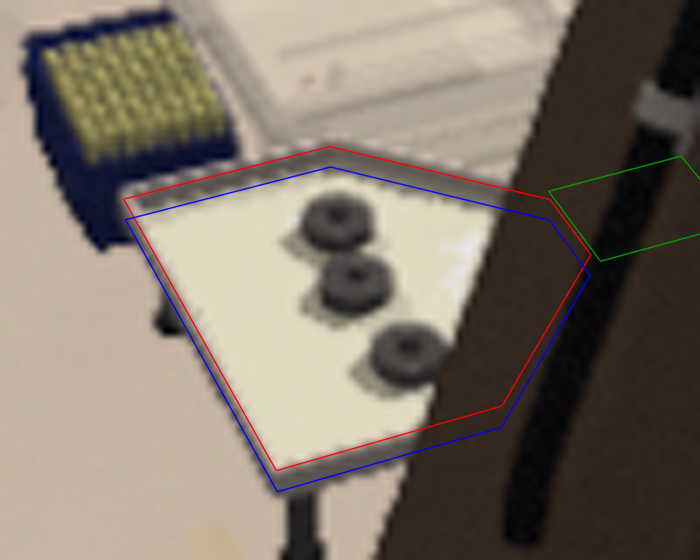

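The tray overlay fits both views to within 1–2 mm, and the plate and rim heights agree. The ring holes show in the zooms at top (352,220), (317,314), (308,430) and scene (338,216), (356,280), (407,350). I'll triangulate those.

```bash
cat >> h.py <<'E'
TP=np.array([509.7,-63.6,-0.1524])
def totray(w): c,s=np.cos(TP[2]),np.sin(TP[2]); d=np.array(w)[:2]-TP[:2]; return np.array([c*d[0]+s*d[1],-s*d[0]+c*d[1]])
def toworld(q): c,s=np.cos(TP[2]),np.sin(TP[2]); return TP[:2]+np.array([c*q[0]-s*q[1],s*q[0]+c*q[1]])
E
python3 - <<'E'
from h import *
t=pickle.load(open('top0.pkl','rb'));s=pickle.load(open('scene0.pkl','rb'))
for a,b in zip([(352,220),(317,314),(308,430)],[(338,216),(356,280),(407,350)]):
    pt=np.array(a)/7+[210,145]-.5; ps=np.array(b)/7+[200,145]-.5
    X,e=tri(t,pt,s,ps); w=onz(t,pt,71)
    print(X.round(1),e.round(2),'onplane',w.round(1),onz(s,ps,71).round(1),'tray',totray(w).round(1))
print('gate',toworld((0,-75)))
E
```

```text
[561.8 -50.7  73.7] 0.33 onplane [562.6 -49.8  71. ] [564.2 -53.3  71. ] tray [50.2 21.6]
[518.5 -35.   72.7] 0.28 onplane [519.1 -34.2  71. ] [519.8 -36.7  71. ] tray [ 4.8 30.5]
[465.8 -30.6  71.8] 0.01 onplane [465.8 -30.6  71. ] [466.6 -31.1  71. ] tray [-48.4  26. ]
gate [ 498.31419372 -137.73071843]
```

jog_arm --deltas '[0, -20, -22, 0, 0, 0, 0.126, 0, -40, -45, 0, 0, 0, 0.126, 0, -40, -45, 0, 0, 0, 0.126, 0, -40, -45, 0, 0, 0, 0.126, 0, -40, -45, 0, 0, 0, 0.126, 0, -40, -45, 0, 0, 0, 0.126, 0, -40, -45, 0, 0, 0, 0.126, 0, -40, -45, 0, 0, 0, 0.126, 0, -40, -45, 0, 0, 0, 0.126, 0, -40, -45, 0, 0, 0, 0.126]'

```text
t: 1.35
eef_pos: [493.4, -55.9, 402.9]
tcp_rot: [-1.616, 1.567, 1.9]
ft_force: [0.2, -0.2, 0.7]
opening: 0.131
```

```bash
cat >> h.py <<'E'
def plan(wps,grip=0.126,start=None):
    """wps: list of (tray x, tray y, tip z, heading rad (0 = push to gate, + ccw), nrows); prints rows"""
    st=env.state(); p=np.array(st['eef_pos']) if start is None else start[0]
    R=Ro.from_euler('xyz',st['tcp_rot']) if start is None else start[1]
    out=[]
    def Rt(h):
        a=TP[2]-np.pi/2+h; z=np.array([np.cos(a),np.sin(a),0]); x=np.array([0,0,-1.]); return Ro.from_matrix(np.c_[x,np.cross(z,x),z])
    for x,y,zt,h,n in wps:
        tgt=np.r_[toworld((x,y)),zt+190]; R1=Rt(h); p0,R0=p,R; rv=(R0.inv()*R1).as_rotvec()
        for i in range(n):
            pn=p0+(tgt-p0)*(i+1)/n; Rn=R0*Ro.from_rotvec(rv*(i+1)/n)
            d=R.inv().apply(pn-p); w=(R.inv()*Rn).as_rotvec()
            d=d.round(1); w=w.round(3); out+=[*d,*w,grip]
            p=p+R.apply(d); R=R*Ro.from_rotvec(w)
    a=np.array(out).reshape(-1,7); print('rows',len(a),'max shift',np.linalg.norm(a[:,:3],axis=1).max().round(1),'turn',np.abs(a[:,3:6]).max())
    print('['+', '.join(f'{v:g}' for v in out)+']'); return p,R
def where():
    st=env.state(); q=totray(st['eef_pos']); R=Ro.from_euler('xyz',st['tcp_rot']).as_matrix()
    print('t',round(st['t'],2),'tray',q.round(1),'tipz',(st['eef_pos'][2]-190).round(1),'head',round(np.arctan2(R[1,2],R[0,2])-TP[2]+np.pi/2,3),'f',st['ft_force'].round(1),'op',round(st['opening'],3))
E
python3 - <<'E'
from h import *
where(); plan([(4.5,70,205,0,7)])
E
```

```text
t 1.35 tray [-17.3   5.1] tipz 212.9 head -1.044 f [ 0.2 -0.2  0.7] op 0.131
rows 7 max shift 9.9 turn 0.15
[1.2, -6.4, -7.4, -0.149, -0, 0, 0.126, 1.1, -5.3, -8.2, -0.149, -0.001, 0.001, 0.126, 1.1, -4, -8.9, -0.149, 0, 0, 0.126, 1.2, -2.7, -9.4, -0.15, -0, 0.001, 0.126, 1.1, -1.2, -9.7, -0.149, -0, 0, 0.126, 1.1, 0.3, -9.8, -0.149, -0.001, 0.001, 0.126, 1.2, 1.7, -9.6, -0.149, 0, 0, 0.126]
```

jog_arm --deltas '[1.2, -6.4, -7.4, -0.149, 0, 0, 0.126, 1.1, -5.3, -8.2, -0.149, 0, 0, 0.126, 1.1, -4, -8.9, -0.149, 0, 0, 0.126, 1.2, -2.7, -9.4, -0.15, 0, 0, 0.126, 1.1, -1.2, -9.7, -0.149, 0, 0, 0.126, 1.1, 0.3, -9.8, -0.149, 0, 0, 0.126, 1.2, 1.7, -9.6, -0.149, 0, 0, 0.126, 0, 0, 0, 0, 0, 0, 0.126]'

```text
t: 2.35
eef_pos: [525.5, 12.1, 392.8]
tcp_rot: [-2.112, 1.564, 2.487]
ft_force: [0.5, 0.5, 0.4]
opening: 0.126
```

```bash
python3 - <<'E'
from h import *
where(); snap('top','top1');c=snap('scene','scene1'); plan([(4.5,68,100,0,3),(4.5,68,76,0,2)])
p=env.state()['eef_pos'];print(proj(c,[p-[0,0,190]]))
E
```

```text
t 2.35 tray [ 4.1 77.3] tipz 202.8 head 0.039 f [0.5 0.5 0.4] op 0.126
rows 5 max shift 34.4 turn 0.012
[34.3, 0.3, 3.1, 0.012, -0.001, 0.002, 0.126, 34.3, 0.2, 3, 0.012, -0.001, 0.002, 0.126, 34.3, 0.2, 2.9, 0.012, -0.001, 0.002, 0.126, 12, -0, 0, -0, -0, -0, 0.126, 12, -0, 0.1, -0, -0, -0, 0.126]
[[233.92346164 153.70885711]]
```

View pics/scene1.png

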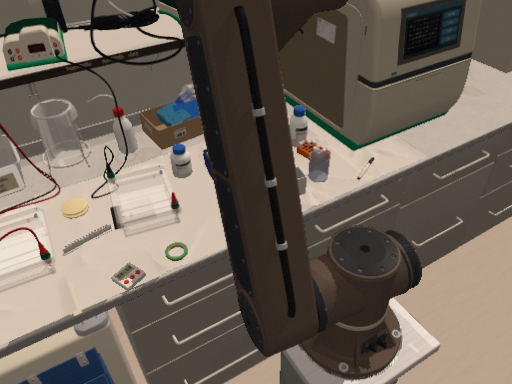

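View pics/top1.png

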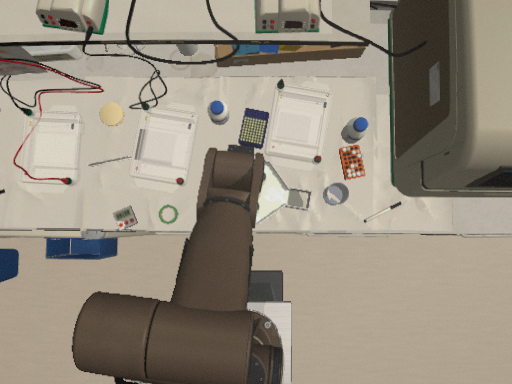

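The arm hides the tray in both views, at about (230,170) in the top view. The slot at (298,199) stays visible. Now I'll descend behind the middle ring.

jog_arm --deltas '[34.3, 0.3, 3.1, 0.012, 0, 0, 0.126, 34.3, 0.2, 3, 0.012, 0, 0, 0.126, 34.3, 0.2, 2.9, 0.012, 0, 0, 0.126, 12, 0, 0, 0, 0, 0, 0.126, 4, 0, 0, 0, 0, 0, 0.126, 0, 0, 0, 0, 0, 0, 0.126]'

```text
t: 3.2
eef_pos: [524.4, 1.2, 273.3]
tcp_rot: [-2.739, 1.567, 1.806]
ft_force: [-0.2, 0.4, 0.8]
opening: 0.125
```

```bash
python3 - <<'E'
from h import *
where(); plan([(4.5,66,66,0,3)])
E
```

```text
t 3.2 tray [ 4.7 66.3] tipz 83.3 head -0.016 f [-0.2  0.4  0.8] op 0.125
rows 3 max shift 5.8 turn 0.006
[5.8, -0, 0.1, -0.005, -0.001, 0, 0.126, 5.7, -0.1, 0.1, -0.006, -0.001, 0.001, 0.126, 5.8, -0, 0.2, -0.005, -0.001, 0, 0.126]
```

jog_arm --deltas '[7, 0, 0, -0.005, 0, 0, 0.126, 5.5, 0, 0, -0.006, 0, 0, 0.126, 4.5, 0, 0, 0, 0, 0, 0.126, 0, 0, 0, 0, 0, 0, 0.126]'

```text
t: 3.7
eef_pos: [524.6, 1.5, 256.9]
tcp_rot: [2.639, 1.567, 0.911]
ft_force: [0.1, -0.6, 1.1]
opening: 0.123
```

```bash
python3 - <<'E'
from h import *
where(); plan([(4.5,50,66,0,2),(0.5,-30,66,0,8)])
E
```

```text
t 3.7 tray [ 4.9 66.6] tipz 66.9 head -0.004 f [ 0.1 -0.6  1.1] op 0.123
rows 10 max shift 10.0 turn 0.002
[0.4, -0.2, 8.3, -0.002, -0.002, -0.001, 0.126, 0.5, -0.1, 8.3, -0.002, -0.001, -0.001, 0.126, -0, -0.5, 10, -0, -0, 0, 0.126, -0, -0.5, 10, -0, -0, 0, 0.126, -0, -0.5, 10, -0, -0, 0, 0.126, -0, -0.5, 10, -0, -0, 0, 0.126, -0, -0.5, 10, -0, -0, 0, 0.126, -0, -0.5, 10, -0, -0, 0, 0.126, -0, -0.5, 10, -0, -0, 0, 0.126, -0, -0.5, 10, -0, -0, 0, 0.126]
```

jog_arm --deltas '[0.4, 0, 6, 0, 0, 0, 0.126, 0.4, 0, 6, 0, 0, 0, 0.126, 0, -0.5, 8, 0, 0, 0, 0.126, 0, -0.5, 9, 0, 0, 0, 0.126, 0, -0.5, 10, 0, 0, 0, 0.126, 0, -0.5, 10, 0, 0, 0, 0.126, 0, -0.5, 10, 0, 0, 0, 0.126, 0, -0.5, 10, 0, 0, 0, 0.126, 0, -0.5, 10, 0, 0, 0, 0.126, 0, -0.5, 9, 0, 0, 0, 0.126]'

```text
t: 4.95
eef_pos: [505.7, -91.1, 256.2]
tcp_rot: [2.478, 1.567, 0.75]
ft_force: [0.8, 0.0, -0.3]
opening: 0.128
```

```bash
python3 - <<'E'
from h import *
where(); plan([(0,-66,66,0,4)])
snap('top','top2')
a=cv2.imread('pics/top2.png')[140:230,200:330]; cv2.imwrite('pics/top2z.png',cv2.resize(a,None,fx=5,fy=5,interpolation=cv2.INTER_CUBIC))
E
```

```text
t 4.95 tray [  0.3 -27.8] tipz 66.2 head -0.004 f [ 0.8  0.  -0.3] op 0.128
rows 4 max shift 9.6 turn 0.001
[0, -0, 9.6, -0.001, -0.001, -0.001, 0.126, 0, -0.1, 9.5, -0.001, -0.001, -0, 0.126, 0.1, 0, 9.6, -0.001, -0, -0.001, 0.126, -0, -0, 9.5, -0.001, -0.001, -0.001, 0.126]
```

View pics/top2z.png

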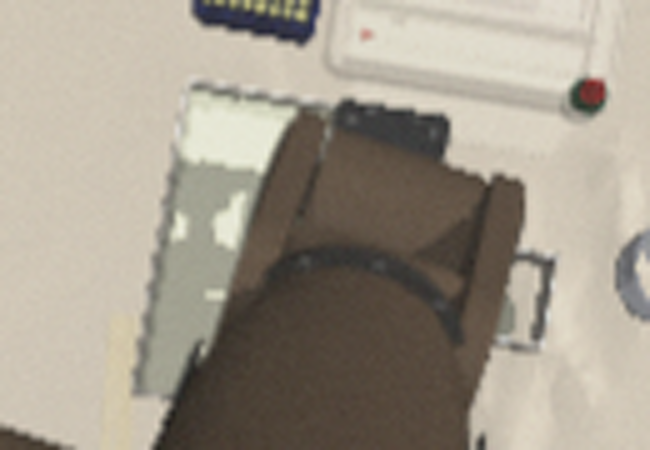

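The arm hides the ring here; only the plate's tail end and the slot's far wall are visible. The forces are near zero, so I'll push on through the gate.

jog_arm --deltas '[0, 0, 9.5, 0, 0, 0, 0.126, 0, 0, 9.5, 0, 0, 0, 0.126, 0, 0, 9.5, 0, 0, 0, 0.126, 0, 0, 9, 0, 0, 0, 0.126, 0, 0, 0, 0, 0, 0, 0.126]'

```text
t: 5.62
eef_pos: [499.3, -131.7, 256.0]
tcp_rot: [2.429, 1.567, 0.701]
ft_force: [-0.0, -0.9, 0.1]
opening: 0.127
```

```bash
python3 - <<'E'
from h import *
where(); p=plan([(0,-60,66,0,1),(0,-50,110,0,2),(0,100,130,0,7)])
E
```

```text
t 5.62 tray [  0.1 -68.9] tipz 66.0 head -0.005 f [-0.  -0.9  0.1] op 0.127
rows 10 max shift 22.6 turn 0.005
[0, -0.1, -8.9, -0.005, -0.003, -0.003, 0.126, -22, -0, -5, 0, -0, 0, 0.126, -22, -0.1, -5, 0, -0, 0, 0.126, -2.9, 0, -21.4, 0, -0, 0, 0.126, -2.8, 0, -21.4, 0, -0, 0, 0.126, -2.9, 0, -21.5, 0, -0, 0, 0.126, -2.8, 0, -21.4, 0, -0, 0, 0.126, -2.9, 0, -21.4, 0, -0, 0, 0.126, -2.8, 0, -21.4, 0, -0, 0, 0.126, -2.9, 0, -21.5, 0, -0, 0, 0.126]
```

jog_arm --deltas '[-3, 0, -9, 0, 0, 0, 0.126, -25, 0, -5, 0, 0, 0, 0.126, -25, 0, -15, 0, 0, 0, 0.126, -5, 0, -35, 0, 0, 0, 0.126, -3, 0, -40, 0, 0, 0, 0.126, -3, 0, -40, 0, 0, 0, 0.126, -3, 0, -40, 0, 0, 0, 0.126, 0, 0, -40, 0, 0, 0, 0.126, 0, 0, -30, 0, 0, 0, 0.126, 0, 0, 0, 0, 0, 0, 0.126]'

```text
t: 6.88
eef_pos: [538.4, 134.1, 328.1]
tcp_rot: [2.433, 1.565, 0.709]
ft_force: [-0.4, -0.1, -0.1]
opening: 0.127
```

```bash
cat >> h.py <<'E'
def zoom(tag,x0,x1,y0,y1,f):
    a=cv2.imread(f'pics/{tag}.png')[y0:y1,x0:x1]; cv2.imwrite(f'pics/{tag}z.png',cv2.resize(a,None,fx=f,fy=f,interpolation=cv2.INTER_CUBIC))
E
python3 - <<'E'
from h import *
where(); t=snap('top','top3');zoom('top3',210,320,145,225,7); snap('scene','scene3')
for b in blobs(t['image'],235,310,160,215,115,8): print('t',b, totray(onz(t,b[0],71)))
E
```

```text
t 6.88 tray [ -1.6 199.8] tipz 138.1 head -0.001 f [-0.4 -0.1 -0.1] op 0.127
t (array([260.10447761, 176.43283582]), array([21, 12, 10, 10, 67], dtype=int32)) [48.79058892 20.35532739]
t (array([303.27906977, 194.79069767]), array([56, 29, 19, 19, 43], dtype=int32)) [  12.67332695 -125.9427975 ]
t (array([296.51219512, 199.20731707]), array([57, 34, 10, 11, 82], dtype=int32)) [  -4.8654113  -106.67276296]
t (array([253.47761194, 205.94029851]), array([14, 42, 10,  9, 67], dtype=int32)) [-48.41913051  26.04695023]
```

View pics/top3z.png

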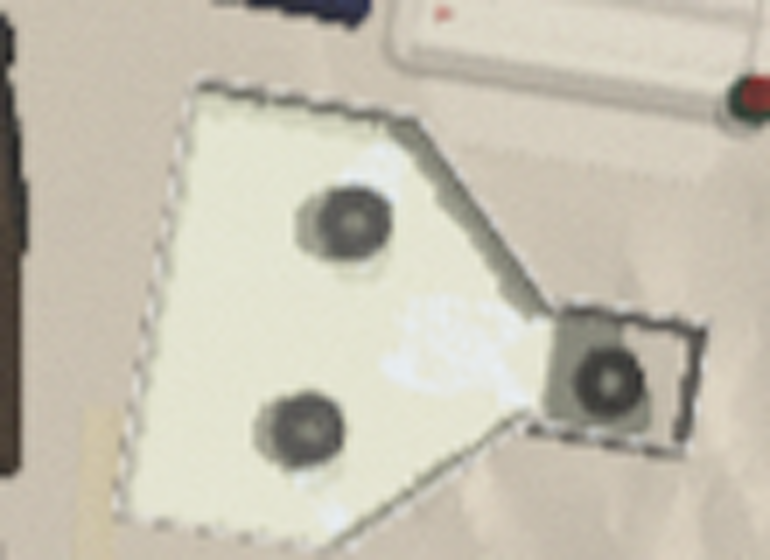

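View pics/scene3.png

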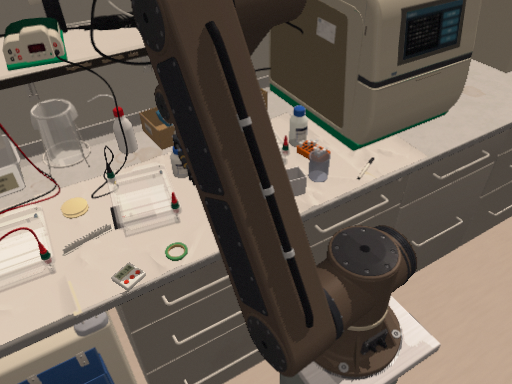

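Ring 1 lies in the slot at (297,199) in the top view. The other two haven't moved. The far ring is next, pushed diagonally and then straight.

```bash
python3 - <<'E'
from h import *
where(); plan([(72,56,130,-0.567,5),(70,54,72,-0.567,4)])
E
```

```text
t 6.97 tray [ -1.4 198. ] tipz 138.1 head -0.003 f [-0.  -0.2 -0.3] op 0.123
rows 9 max shift 32.1 turn 0.113
[1.5, 14.8, 28.4, 0.113, -0.001, -0, 0.126, 1.6, 17.8, 26.5, 0.113, -0.001, -0.001, 0.126, 1.6, 20.7, 24.3, 0.112, -0.001, -0, 0.126, 1.6, 23.4, 21.8, 0.113, -0.001, -0.001, 0.126, 1.6, 25.6, 19.1, 0.113, -0.001, -0, 0.126, 14.5, -0.1, 0.7, -0, 0, -0, 0.126, 14.5, -0.2, 0.7, -0, 0, -0, 0.126, 14.5, -0.1, 0.7, -0, 0, -0, 0.126, 14.5, -0.2, 0.7, -0, 0, -0, 0.126]
```

jog_arm --deltas '[1.5, 14.8, 28.4, 0.113, 0, 0, 0.126, 1.6, 17.8, 26.5, 0.113, 0, 0, 0.126, 1.6, 20.7, 24.3, 0.112, 0, 0, 0.126, 1.6, 23.4, 21.8, 0.113, 0, 0, 0.126, 1.6, 25.6, 19.1, 0.113, 0, 0, 0.126, 0, 0, 0, 0, 0, 0, 0.126, 0, 0, 0, 0, 0, 0, 0.126]'

```text
t: 7.85
eef_pos: [587.2, -29.2, 320.0]
tcp_rot: [-3.048, 1.567, 0.923]
ft_force: [0.1, 0.0, 0.4]
opening: 0.131
```

```bash
python3 - <<'E'
from h import *
where(); plan([(70,54,74,-0.567,4)])
E
```

```text
t 7.85 tray [71.4 45.8] tipz 130.0 head -0.59 f [0.1 0.  0.4] op 0.131
rows 4 max shift 14.2 turn 0.006
[14, -1.4, -1.5, -0.006, -0.001, 0, 0.126, 14, -1.5, -1.4, -0.005, -0.001, 0, 0.126, 14, -1.4, -1.6, -0.006, -0.001, 0, 0.126, 14, -1.4, -1.5, -0.006, -0.001, 0, 0.126]
```

jog_arm --deltas '[4, -3, -4, -0.012, 0, 0, 0.126, 13, -3, -3, -0.011, 0, 0, 0.126, 14, 0, 0, 0, 0, 0, 0.126, 14, 0, 0, 0, 0, 0, 0.126, 9, 0, 0, 0, 0, 0, 0.126, 0, 0, 0, 0, 0, 0, 0.126]'

```text
t: 8.6
eef_pos: [586.7, -16.9, 261.3]
tcp_rot: [-2.466, 1.567, 1.534]
ft_force: [0.5, -0.3, 0.4]
opening: 0.129
```

```bash
python3 - <<'E'
from h import *
where(); plan([(68,50,66,-0.567,2)])
E
```

```text
t 8.6 tray [69.  57.9] tipz 71.3 head -0.56 f [ 0.5 -0.3  0.4] op 0.129
rows 2 max shift 4.8 turn 0.004
[2.6, 1.7, 3.6, 0.004, -0.001, 0.001, 0.126, 2.6, 1.6, 3.6, 0.003, -0.002, 0.001, 0.126]
```

jog_arm --deltas '[2.6, 1.7, 3, 0.004, 0, 0, 0.126, 2.6, 1.6, 3, 0, 0, 0, 0.126, 0, 0, 0, 0, 0, 0, 0.126]'

```text
t: 8.98
eef_pos: [585.4, -24.4, 256.4]
tcp_rot: [-2.822, 1.567, 1.174]
ft_force: [-0.3, -0.2, 0.8]
opening: 0.125
```

```bash
python3 - <<'E'
from h import *
where()
def tool(rx,ry,h,d=26.3): return (rx-d*np.sin(h),ry+d*np.cos(h),66,h)
print(tool(49.5,21,-.567)); plan([(*tool(49.5,21,-.567,27),2),(*tool(3,-52,-.567),8)])
E
```

```text
t 8.97 tray [68.8 50.3] tipz 66.4 head -0.565 f [-0.3 -0.2  0.8] op 0.125
(np.float64(63.62583312899695), np.float64(43.184472912641674), 66, -0.567)
rows 10 max shift 10.9 turn 0.002
[0.2, -0.3, 4, 0.001, -0.002, 0.001, 0.126, 0.2, -0.3, 4.1, 0.001, -0.002, 0, 0.126, 0, -0, 10.9, 0, 0, 0, 0.126, 0, -0, 10.9, 0, 0, 0, 0.126, 0, -0, 10.9, 0, 0, 0, 0.126, 0, -0, 10.9, 0, 0, 0, 0.126, 0, -0, 10.9, 0, 0, 0, 0.126, 0, -0, 10.9, 0, 0, 0, 0.126, 0, -0, 10.9, 0, 0, 0, 0.126, 0, -0, 10.9, 0, 0, 0, 0.126]
```

jog_arm --deltas '[0.2, -0.3, 4, 0, 0, 0, 0.126, 0.2, -0.3, 5, 0, 0, 0, 0.126, 0, 0, 8, 0, 0, 0, 0.126, 0, 0, 9.5, 0, 0, 0, 0.126, 0, 0, 10.5, 0, 0, 0, 0.126, 0, 0, 10.5, 0, 0, 0, 0.126, 0, 0, 10.5, 0, 0, 0, 0.126, 0, 0, 10.5, 0, 0, 0, 0.126, 0, 0, 9, 0, 0, 0, 0.126, 0, 0, 7, 0, 0, 0, 0.126]'

```text
t: 10.22
eef_pos: [525.3, -92.3, 256.3]
tcp_rot: [-3.114, 1.567, 0.881]
ft_force: [0.9, 0.7, -0.2]
opening: 0.127
```

```bash
python3 - <<'E'
from h import *
where()
def tool(rx,ry,h,d=26.3): return (rx-d*np.sin(h),ry+d*np.cos(h),66,h)
plan([(*tool(2,-56,-.42),1),(*tool(1,-60,-.28),1),(*tool(0,-65,-.14),1),(*tool(0,-71,0),1),(*tool(0,-94,0),3)])
E
```

```text
t 10.22 tray [ 19.8 -26. ] tipz 66.3 head -0.565 f [ 0.9  0.7 -0.2] op 0.127
rows 7 max shift 9.3 turn 0.145
[0.2, -2.7, 8.9, -0.145, -0.004, -0, 0.126, 0, -3, 4.3, -0.14, -0, -0, 0.126, 0, -3.2, 5.3, -0.14, -0, -0, 0.126, 0, -2.9, 6.2, -0.14, -0, -0, 0.126, 0, 0, 7.7, -0, -0, -0, 0.126, 0, 0, 7.6, -0, -0, -0, 0.126, 0, 0, 7.7, -0, -0, -0, 0.126]
```

jog_arm --deltas '[0, -2.7, 7.5, -0.145, 0, 0, 0.126, 0, -3, 5.5, -0.14, 0, 0, 0.126, 0, -3.2, 6, -0.14, 0, 0, 0.126, 0, -2.9, 6.2, -0.14, 0, 0, 0.126, 0, 0, 6, 0, 0, 0, 0.126]'

```text
t: 10.85
eef_pos: [500.6, -115.8, 256.3]
tcp_rot: [2.606, 1.566, 0.899]
ft_force: [-0.2, 0.6, 0.4]
opening: 0.121
```

```bash
python3 - <<'E'
from h import *
where(); plan([(0,-69,66,0,4)])
E
```

```text
t 10.85 tray [ -1.1 -53. ] tipz 66.3 head 0.016 f [-0.2  0.6  0.4] op 0.121
rows 4 max shift 4.0 turn 0.004
[0, 0.2, 4, 0.004, -0.001, -0.001, 0.126, 0.1, 0.2, 4, 0.004, -0.001, -0, 0.126, 0.1, 0.2, 4, 0.004, -0.001, -0.001, 0.126, 0, 0.3, 4, 0.004, -0.001, -0, 0.126]
```

jog_arm --deltas '[0, 0.3, 5, 0.004, 0, 0, 0.126, 0, 0.3, 5, 0.004, 0, 0, 0.126, 0, 0.3, 5, 0.004, 0, 0, 0.126, 0, 0.2, 3, 0.004, 0, 0, 0.126, 0, 0, 0, 0, 0, 0, 0.126]'

```text
t: 11.48
eef_pos: [499.2, -135.6, 256.1]
tcp_rot: [2.567, 1.566, 0.835]
ft_force: [0.8, -0.2, -0.0]
opening: 0.122
```

jog_arm --deltas '[-3, 0, -9, 0, 0, 0, 0.126, -25, 0, -5, 0, 0, 0, 0.126, -25, 0, -15, 0, 0, 0, 0.126, -5, 0, -35, 0, 0, 0, 0.126, -3, 0, -40, 0, 0, 0, 0.126, -3, 0, -40, 0, 0, 0, 0.126, -3, 0, -40, 0, 0, 0, 0.126, 0, 0, -40, 0, 0, 0, 0.126, 0, 0, -30, 0, 0, 0, 0.126, 0, 0, 0, 0, 0, 0, 0.126]'

```text
t: 12.72
eef_pos: [539.6, 128.9, 328.5]
tcp_rot: [2.478, 1.565, 0.749]
ft_force: [0.8, -0.0, -1.6]
opening: 0.125
```

```bash
python3 - <<'E'
from h import *
where(); t=snap('top','top4');zoom('top4',210,320,145,225,7)
for b in blobs(t['image'],235,310,160,215,115,8): print('t',b[0],b[1][4], totray(onz(t,b[0],71)))
E
```

```text
t 12.72 tray [  0.3 194.8] tipz 138.5 head -0.007 f [ 0.8 -0.  -1.6] op 0.125
t [303.27906977 194.79069767] 43 [  12.67332695 -125.9427975 ]
t [294.88709677 198.82258065] 124 [  -4.48454695 -101.33133389]
t [253.55384615 205.96923077] 65 [-48.47129255  25.79107281]
```

View pics/top4z.png

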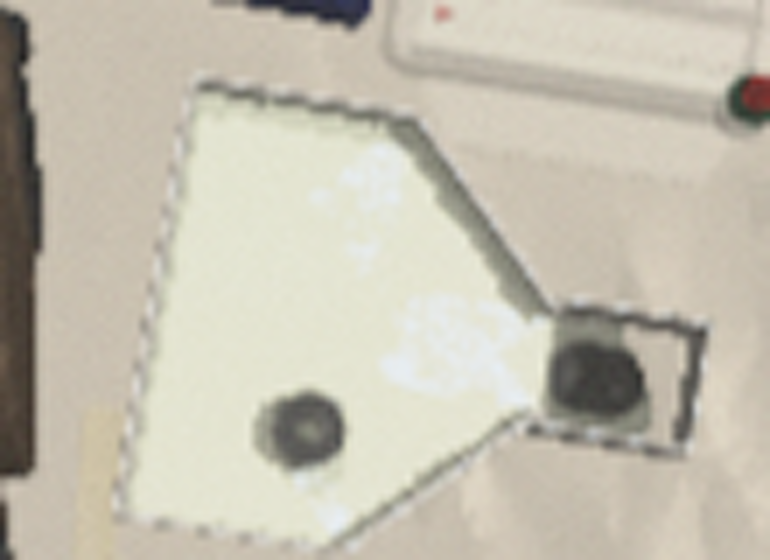

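Two rings are in the slot: the second overlaps the first near (295,199). The last ring hasn't moved, at (253.5,206). It gets the mirror-image path.

```bash
python3 - <<'E'
from h import *
where(); plan([(-69,62,130,0.537,6)])
E
```

```text
t 12.78 tray [  0.4 193.9] tipz 138.4 head -0.007 f [1.  0.6 0.5] op 0.127
rows 6 max shift 24.9 turn 0.091
[1.3, -11.4, 22.1, -0.091, -0.001, -0.001, 0.126, 1.3, -13.4, 20.9, -0.09, -0, -0.001, 0.126, 1.3, -15.2, 19.7, -0.091, -0.001, -0, 0.126, 1.3, -16.9, 18.2, -0.091, -0, -0.001, 0.126, 1.4, -18.5, 16.6, -0.091, -0.001, -0.001, 0.126, 1.3, -19.9, 14.8, -0.09, -0.001, -0.001, 0.126]
```

jog_arm --deltas '[1.3, -11.4, 22, -0.091, 0, 0, 0.126, 1.3, -13.4, 20.9, -0.09, 0, 0, 0.126, 1.3, -15.2, 19.7, -0.091, 0, 0, 0.126, 1.3, -16.9, 18.2, -0.091, 0, 0, 0.126, 1.4, -17, 15, -0.091, 0, 0, 0.126, 1.3, -16, 10, -0.09, 0, 0, 0.126, 0, 0, 0, 0, 0, 0, 0.126, 0, 0, 0, 0, 0, 0, 0.126]'

```text
t: 13.78
eef_pos: [450.2, 8.2, 320.3]
tcp_rot: [1.866, 1.566, 0.689]
ft_force: [-0.6, 0.8, -0.1]
opening: 0.13
```

```bash
python3 - <<'E'
from h import *
where(); plan([(-68,59,120,0.537,1),(-68,59,72,.537,4)])
E
```

```text
t 13.78 tray [-69.7  61.9] tipz 130.3 head 0.546 f [-0.6  0.8 -0.1] op 0.13
rows 5 max shift 12.0 turn 0.009
[10.3, -0.1, 3.4, 0.009, -0.002, -0.005, 0.126, 12, -0, -0, 0, 0, -0, 0.126, 12, -0, -0, 0, 0, -0, 0.126, 12, -0, -0, 0, 0, -0, 0.126, 12, -0, -0, 0, 0, -0, 0.126]
```

jog_arm --deltas '[10.3, 0, 2, 0.009, 0, 0, 0.126, 13, 0, 0, 0, 0, 0, 0.126, 13, 0, 0, 0, 0, 0, 0.126, 13, 0, 0, 0, 0, 0, 0.126, 9, 0, 0, 0, 0, 0, 0.126, 3, 0, 0, 0, 0, 0, 0.126, 0, 0, 0, 0, 0, 0, 0.126]'

```text
t: 14.65
eef_pos: [452.1, 7.9, 253.2]
tcp_rot: [2.303, 1.567, 1.115]
ft_force: [-0.1, 0.7, -0.4]
opening: 0.132
```

```bash
python3 - <<'E'
from h import *
where()
def tool(rx,ry,h,d=26.3): return (rx-d*np.sin(h),ry+d*np.cos(h),66,h)
plan([(*tool(-48.4,26,.537,27),2),(*tool(-2,-52,.537),8)])
E
```

```text
t 14.65 tray [-67.7  61.9] tipz 63.2 head 0.536 f [-0.1  0.7 -0.4] op 0.132
rows 10 max shift 11.5 turn 0.002
[-1.4, -0.9, 6.9, -0.001, -0.001, -0.002, 0.126, -1.5, -0.8, 6.8, -0, -0.002, -0.001, 0.126, 0, -0, 11.4, -0, 0, -0, 0.126, 0, -0, 11.5, -0, 0, -0, 0.126, 0, -0, 11.4, -0, 0, -0, 0.126, 0, -0, 11.4, -0, 0, -0, 0.126, 0, -0, 11.5, -0, 0, -0, 0.126, 0, -0, 11.4, -0, 0, -0, 0.126, 0, -0, 11.5, -0, 0, -0, 0.126, 0, -0, 11.4, -0, 0, -0, 0.126]
```

jog_arm --deltas '[-3, -1.7, 3, 0, 0, 0, 0.126, 0, 0, 6, 0, 0, 0, 0.126, 0, 0, 8, 0, 0, 0, 0.126, 0, 0, 10, 0, 0, 0, 0.126, 0, 0, 11, 0, 0, 0, 0.126, 0, 0, 11.5, 0, 0, 0, 0.126, 0, 0, 11.5, 0, 0, 0, 0.126, 0, 0, 11.5, 0, 0, 0, 0.126, 0, 0, 11.5, 0, 0, 0, 0.126, 0, 0, 10, 0, 0, 0, 0.126]'

```text
t: 15.9
eef_pos: [488.1, -86.5, 257.2]
tcp_rot: [1.921, 1.566, 0.733]
ft_force: [-0.1, 1.1, 0.4]
opening: 0.122
```

```bash
python3 - <<'E'
from h import *
where()
def tool(rx,ry,h,d=26.3): return (rx-d*np.sin(h),ry+d*np.cos(h),66,h)
plan([(*tool(-2,-52,.537),1),(*tool(-1,-56,.40),1),(*tool(-.5,-60,.27),1),(*tool(0,-65,.14),1),(*tool(0,-71,0),1),(*tool(0,-76,0),1)])
E
```

```text
t 15.9 tray [-17.8 -25.9] tipz 67.2 head 0.535 f [-0.1  1.1  0.4] op 0.122
rows 6 max shift 6.8 turn 0.14
[1.2, 0.2, 4.3, -0.002, -0.002, -0.005, 0.126, -0, 2.4, 4.2, 0.137, 0, 0, 0.126, -0, 2.4, 4, 0.13, 0, 0, 0.126, -0, 2.5, 5.2, 0.13, 0, 0, 0.126, -0, 2.8, 6.2, 0.14, 0, 0, 0.126, -0, 0.1, 5, 0, 0, -0, 0.126]
```

jog_arm --deltas '[1, 0, 5, 0, 0, 0, 0.126, 0, 2.4, 5, 0.137, 0, 0, 0.126, 0, 2.4, 5, 0.13, 0, 0, 0.126, 0, 2.5, 5.5, 0.13, 0, 0, 0.126, 0, 2.8, 6.2, 0.14, 0, 0, 0.126, 0, 0, 5, 0, 0, 0, 0.126]'

```text
t: 16.65
eef_pos: [503.3, -117.1, 255.7]
tcp_rot: [2.545, 1.566, 0.805]
ft_force: [0.6, 1.0, 1.8]
opening: 0.126
```

```bash
python3 - <<'E'
from h import *
where(); plan([(0,-69,66,0,4)])
E
```

```text
t 16.65 tray [  1.8 -53.8] tipz 65.7 head -0.017 f [0.6 1.  1.8] op 0.126
rows 4 max shift 3.8 turn 0.005
[-0.1, -0.4, 3.8, -0.004, -0.001, -0.001, 0.126, -0.1, -0.4, 3.8, -0.004, -0.001, -0, 0.126, -0.1, -0.4, 3.8, -0.005, -0.001, -0.001, 0.126, -0, -0.5, 3.8, -0.004, -0.001, -0.001, 0.126]
```

jog_arm --deltas '[0, -0.5, 5, -0.004, 0, 0, 0.126, 0, -0.5, 5, -0.004, 0, 0, 0.126, 0, -0.4, 5, -0.004, 0, 0, 0.126, 0, -0.4, 3, -0.004, 0, 0, 0.126, 0, 0, 0, 0, 0, 0, 0.126]'

```text
t: 17.27
eef_pos: [497.9, -136.0, 255.5]
tcp_rot: [2.602, 1.566, 0.886]
ft_force: [0.2, -0.4, -0.7]
opening: 0.127
```

jog_arm --deltas '[-3, 0, -9, 0, 0, 0, 0.126, -25, 0, -5, 0, 0, 0, 0.126, -25, 0, -15, 0, 0, 0, 0.126, -5, 0, -35, 0, 0, 0, 0.126, -3, 0, -40, 0, 0, 0, 0.126, -3, 0, -40, 0, 0, 0, 0.126, -3, 0, -40, 0, 0, 0, 0.126, 0, 0, -40, 0, 0, 0, 0.126, 0, 0, -30, 0, 0, 0, 0.126, 0, 0, 0, 0, 0, 0, 0.126]'

```text
t: 18.52
eef_pos: [534.2, 128.9, 328.0]
tcp_rot: [2.493, 1.564, 0.78]
ft_force: [-0.3, 0.2, 0.2]
opening: 0.126
```

```bash
python3 - <<'E'
from h import *
where(); t=snap('top','top5');zoom('top5',210,320,145,225,7);c=snap('scene','scene5');zoom('scene5',220,360,130,230,5)
for b in blobs(t['image'],235,310,160,215,115,8): print('t',b[0],b[1][4], totray(onz(t,b[0],71)))
E
```

```text
t 18.52 tray [ -5. 194.] tipz 138.0 head 0.01 f [-0.3  0.2  0.2] op 0.126
t [303.27906977 194.79069767] 43 [  12.67332695 -125.9427975 ]
t [294.57462687 198.73880597] 134 [  -4.38020133 -100.2994288 ]
```

View pics/top5z.png

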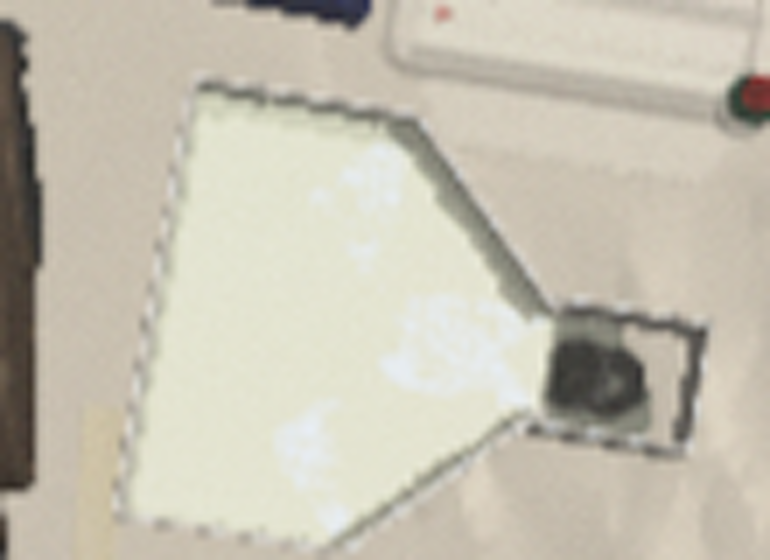

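View pics/scene5z.png

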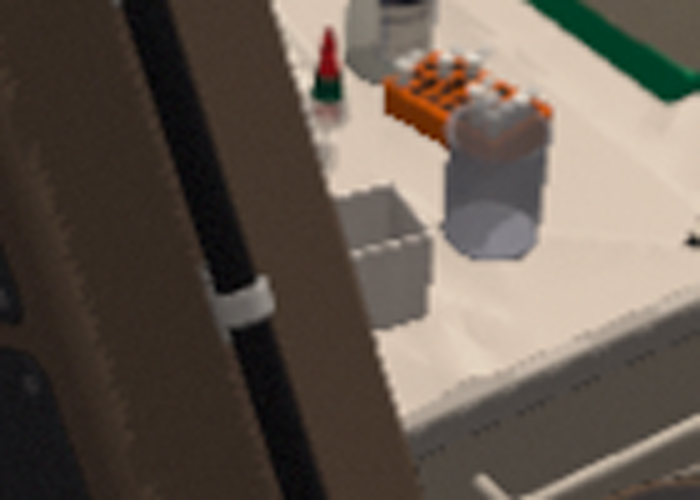

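View pics/top5.png

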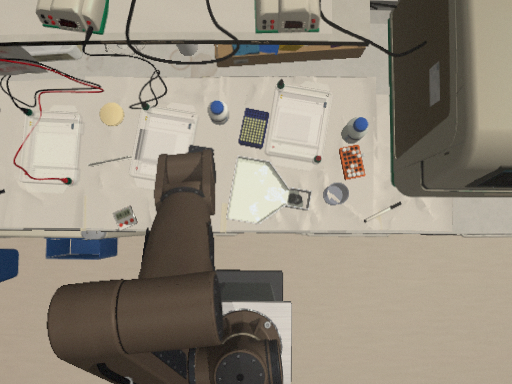

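The plate is empty, and the dark rings lie together in the gate half of the slot near (294,199). In this scene view the arm covers the gate side of the slot. In scene1 it didn't, so I'll go back there to check the rings' depth from the side.

jog_arm --deltas '[-15, 0, 15, 0, 0, 0, 0.126, -20, 0, 25, 0, 0, 0, 0.126, -20, 0, 25, 0, 0, 0, 0.126, -10, 0, 25, 0, 0, 0, 0.126, 0, 0, 20, 0, 0, 0, 0.126, 0, 0, 0, 0, 0, 0, 0.126, 0, 0, 0, 0, 0, 0, 0.126]'

```text
t: 19.5
eef_pos: [514.7, 5.7, 400.3]
tcp_rot: [2.075, 1.562, 0.35]
ft_force: [-0.2, 1.0, 0.8]
opening: 0.125
```

```bash
python3 - <<'E'
from h import *
where(); c=snap('scene','scene6')
x0,y0,f=240,140,7
im=cv2.resize(c['image'][y0:y0+85,x0:x0+110,::-1],None,fx=f,fy=f,interpolation=cv2.INTER_CUBIC); cv2.imwrite('pics/scene6z.png',im)
for z,col in ((74,(0,160,0)),(62,(255,0,0)),(4,(0,0,255))):
    q=np.array([np.r_[toworld(a),z] for a in ([-28,-77],[-28,-145],[28,-145],[28,-77])]); p=((proj(c,q)+.5-[x0,y0])*f*8).astype(np.int32)
    cv2.polylines(im,[p],True,col,1,cv2.LINE_AA,3)
cv2.imwrite('pics/scene6o.png',im)
E
```

```text
t 19.5 tray [-5.6 69.3] tipz 210.3 head -0.001 f [-0.2  1.   0.8] op 0.125
```

View pics/scene6z.png

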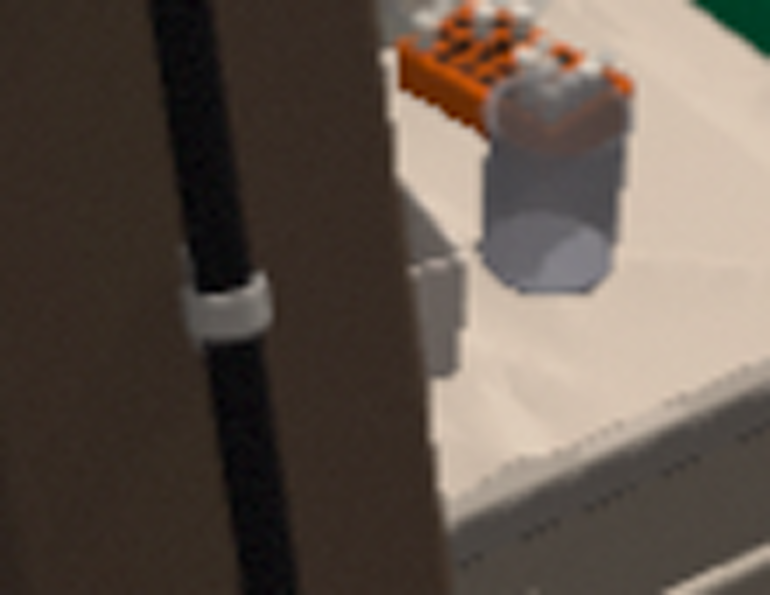

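View pics/scene6o.png

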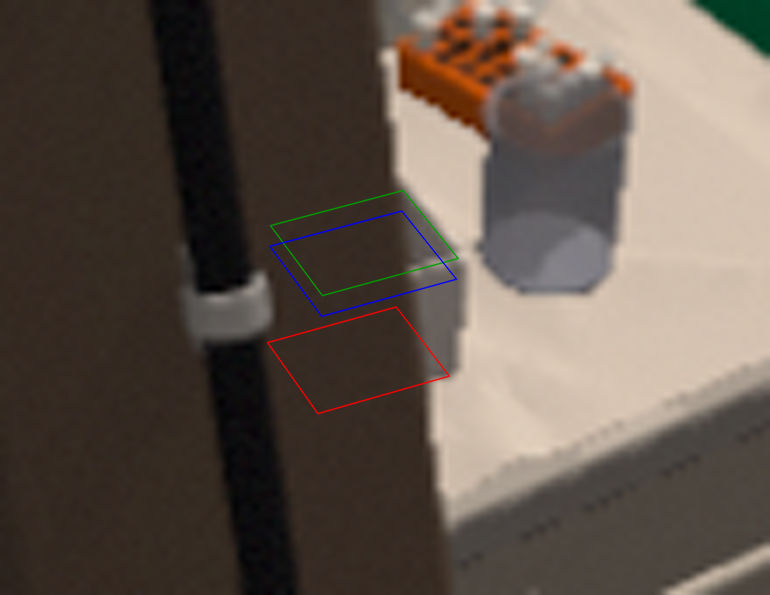

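The view is worse here, with the arm covering columns up to about 300. Moving left uncovers more, so I'll swing further left, staying high.

jog_arm --deltas '[0, 0, -25, 0, 0, 0, 0.126, 0, 0, -45, 0, 0, 0, 0.126, 0, 0, -45, 0, 0, 0, 0.126, 0, 0, -45, 0, 0, 0, 0.126, 0, 0, -45, 0, 0, 0, 0.126, 0, 0, -45, 0, 0, 0, 0.126, 0, 0, -45, 0, 0, 0, 0.126, 0, 0, -45, 0, 0, 0, 0.126, 0, 0, -25, 0, 0, 0, 0.126, 0, 0, 0, 0, 0, 0, 0.126]'

```text
t: 20.8
eef_pos: [569.1, 384.2, 399.9]
tcp_rot: [2.097, 1.566, 0.38]
ft_force: [0.4, 0.2, -0.2]
opening: 0.129
```

```bash
python3 - <<'E'
from h import *
where(); c=snap('scene','scene7')
x0,y0,f=240,140,7
im=cv2.resize(c['image'][y0:y0+85,x0:x0+110,::-1],None,fx=f,fy=f,interpolation=cv2.INTER_CUBIC); cv2.imwrite('pics/scene7z.png',im)
E
```

```text
t 20.8 tray [ -9.2 451.6] tipz 209.9 head 0.005 f [ 0.4  0.2 -0.2] op 0.129
```

View pics/scene7z.png

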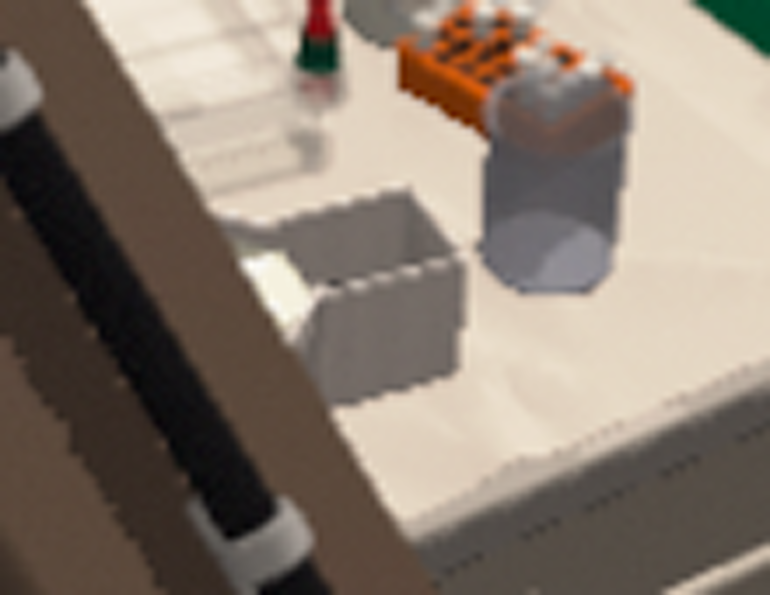

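View pics/scene7.png

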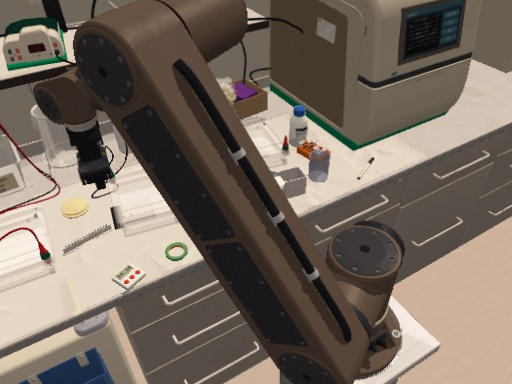

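```bash
python3 - <<'E'
from h import *
c=pickle.load(open('scene7.pkl','rb'));t=snap('top','top7')
im=c['image'][172:190,270:310,::-1]; cv2.imwrite('pics/s7zz.png',cv2.resize(im,None,fx=18,fy=18,interpolation=cv2.INTER_CUBIC))
cv2.imwrite('pics/t7zz.png',cv2.resize(t['image'][182:214,280:316,::-1],None,fx=18,fy=18,interpolation=cv2.INTER_CUBIC))
for uv in ((285,180),(286,180.5)):
  for z in (72,62,52,42,32): print(uv,z,totray(onz(c,uv,z)).round(1))
E
```

```text
(285, 180) 72 [-17.6 -80.3]
(285, 180) 62 [ -6.3 -85.9]
(285, 180) 52 [  4.9 -91.5]
(285, 180) 42 [ 16.1 -97.1]
(285, 180) 32 [  27.4 -102.7]
(286, 180.5) 72 [-21.1 -82.1]
(286, 180.5) 62 [ -9.9 -87.7]
(286, 180.5) 52 [  1.3 -93.3]
(286, 180.5) 42 [ 12.5 -99. ]
(286, 180.5) 32 [  23.7 -104.6]
```

View pics/s7zz.png

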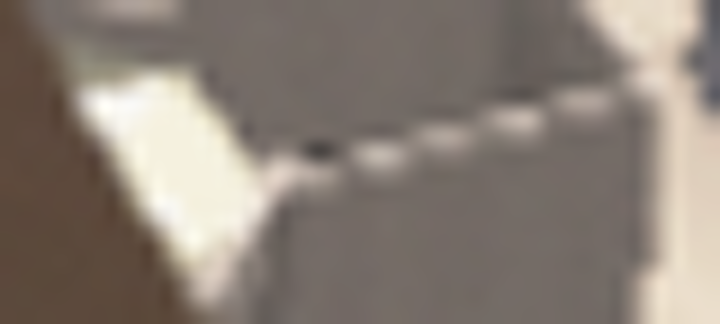

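View pics/t7zz.png

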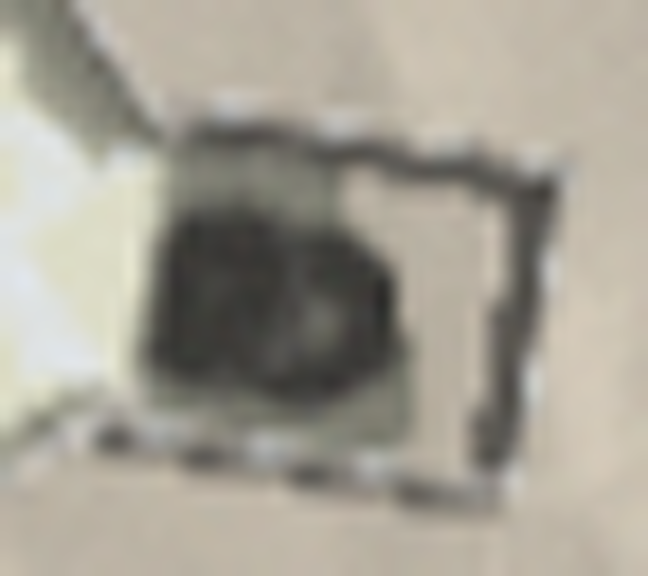

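```bash
python3 - <<'E'
from h import *
L=lambda n:pickle.load(open(n,'rb'))['image'].astype(int)
a,b,o=L('top5.pkl'),L('top7.pkl'),L('top0.pkl'); s0,s7=L('scene0.pkl'),L('scene7.pkl')
d=lambda p,q,x0,x1,y0,y1:np.abs(p-q)[y0:y1,x0:x1].max()
print('slot',d(a,b,280,315,185,215),'tape',d(o,b,155,182,200,226),'beaker',d(o,b,320,352,178,210),'marker',d(o,b,360,405,198,225),'timer',d(o,b,108,140,203,230))
print('scene tape',d(s0,s7,160,192,238,265),'timer',d(s0,s7,108,148,258,292))
E
```

```text
slot 17 tape 10 beaker 10 marker 11 timer 181
scene tape 144 timer 37
```

View pics/top7.png

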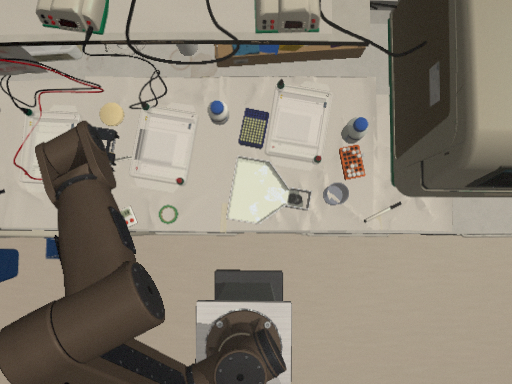

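The slot contents are steady, and nothing in it rises above the sight line over its near wall, so the rings are below plate level. In the top views the tape roll, beaker and marker haven't changed. The timer's difference comes from the arm covering it, and the scene view shows it where it was. Handing in.

```bash
python3 - <<'E'
from h import *
print(env.job_done()); where()
E
```

```text
the job is handed in; nothing more can be done
None
the job is handed in; nothing more can be done
```

All three spacer rings were swept through the gate one at a time, in the order middle, far, near, and are down in the catch slot. I pushed them with the two fingertips held about 12 mm apart, and lifted none. The job was handed in at about 21 s with the arm clear. The wrist forces read after each move were about 2 N at most.

**Last checks:**
- **Plate and slot:** the final top view shows an empty plate and the rings together in the gate half of the slot, unchanged over about 2 s. The rings overlap in that view, so I count three because the dark patch in the slot grew after the second and third drops and no ring is anywhere else.
- **Height in the slot:** the second and third rings seem to lean on or stack over the first instead of lying flat. The side view shows just one dark pixel over the slot's near wall. That puts their tops below the plate, at roughly 50 mm above the bench or less. I could not measure this more exactly.
- **Bystanders:** the tape roll, beaker and marker match the first top view. The arm partly covered the timer in the top view, so I checked it only in the scene view. It is in the same place there, with a slight brightness difference that I take to be the arm's shadow.
- **Disagreement:** the scene-view comparison for the tape roll also differed strongly (144). I put this down to the arm in front of it and relied on the top view.

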